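Open the touch-latch balcony cupboard for the jar

TASK

The empty glass jar is going to be put away in the half of the low cupboard that it stands beside. Press that door of the cupboard until its push-to-open catch lets go and the spring sets it ajar, then push the same door wide open, about square to the cupboard's front, and leave it so. Leave the other door latched, and leave the jar and everything else where they stand.

Things in the scene. Friction and masses are not known exactly. Their poses are not given: they have to be found in the camera images.
- cupboard: white cupboard fixed on the sill, 360 wide (y), 200 deep (x), 180 mm tall; origin at the centre of its underside. Two identical wooden doors side by side face its -x, the robot; outer faces 123 mm in front of the centre, a 7 mm gap behind them, top edges 2 mm below the top. Empty inside below the 12 mm top panel, but for catch and plunger, lower than 100 mm above the sill.
- door_left (a joint): left door (+y half): plain wooden panel 168 wide, 156 tall, 16 mm thick, about 0.25 kg, no handle, vertical hinge at its outer end, free edge at mid-cupboard. Rad: 0 latched, -0.035 pushed fully in, 1.57 square to the front, 1.75 stop. Free of the catch it stays where left (hinge friction 0.04 N m, damping 0.15 N m s/rad); it does not latch again.
- door_right (a joint): right door (-y half): plain wooden panel 168 wide, 156 tall, 16 mm thick, about 0.25 kg, no handle, vertical hinge at its outer end, free edge at mid-cupboard. Rad: 0 latched, -0.035 pushed fully in, 1.57 square to the front, 1.75 stop. Free of the catch it stays where left (hinge friction 0.04 N m, damping 0.15 N m s/rad); it does not latch again.
- door_left_hinge (a point): on the left door's hinge line, level with its top edge (178 mm above the sill), in the panel's mid-plane (115 mm in front of the cupboard's centre, 173 mm to the side). The free edge is 170 mm from this line, 6 mm from the other door. The point turns with the door.
- door_right_hinge (a point): on the right door's hinge line, level with its top edge (178 mm above the sill), in the panel's mid-plane (115 mm in front of the cupboard's centre, 173 mm to the side). The free edge is 170 mm from this line, 6 mm from the other door. The point turns with the door.
- door_left_press (a point): spot to press, on the left door's outer face, 130 mm from the hinge line, 143 mm above the sill; x axis points into the door; moves with it. Pushing in 2 to 3 mm here (3 to 5 N; door at -0.02 rad; the stop is 4.5 mm in) frees the catch; when let go, a spring drives the door ajar, to about 0.4 rad, within a second. It cannot be pulled or prised open while latched.
- door_right_press (a point): spot to press, on the right door's outer face, 130 mm from the hinge line, 143 mm above the sill; x axis points into the door; moves with it. Pushing in 2 to 3 mm here (3 to 5 N; door at -0.02 rad; the stop is 4.5 mm in) frees the catch; when let go, a spring drives the door ajar, to about 0.4 rad, within a second. It cannot be pulled or prised open while latched.
- jar: empty clear glass jar with an aluminium twist cap, 80 mm across, 120 mm tall, standing on the sill to the left (+y of the cupboard) or right (-y) of the cupboard, at least 40 mm clear of its side; origin at the centre of its underside. It marks which door to open and is not to be touched.
- mister: chrome misting bottle, 72 mm across, 170 mm tall, with a black trigger head, standing beside the cupboard on the side away from the jar; origin at the centre of its underside
- pot: terracotta pot, 100 mm across, 100 mm tall, on the saucer at the robot's left; origin at the centre of its underside
- saucer: white ceramic saucer, 120 mm across, 14 mm tall, under the pot; origin at the centre of its underside
- seed_tray: white plastic seed tray, 160 x 240 x 50 mm, at the robot's right; origin at the centre of its underside
- scoop: wooden scoop, 190 mm long, 24 mm tall, lying along the back part of the cupboard's top, at least 100 mm behind the front of the top panel
- brush: small brush, 200 mm long, lying on the sill far to the left
- spare_pot: small terracotta pot, 70 mm across, 65 mm tall, standing far to the right; origin at the centre of its underside

How it is judged:
By the outcome, as a careful person would: the job done as asked, in the order asked, and still so for the second after the job is handed in, with the robot touching nothing.
It also fails if it takes over 48 s, if anything falls off the work surface, if the arm or the gripper's body presses on something with over 40 N, if the wrist force passes 120 N, or if a joint passes its speed limit or range.

ROBOT

A 6-joint arm with a two-finger parallel gripper is mounted at the origin on the work surface. World frame = base frame: x ahead of the robot, y to its left, z up, the work surface at z = 0. Lengths are in m, angles in degrees, forces in N, time in s.
With the tool pointing down it reaches from about 0.25 to 0.775 m from the base axis. Payload 4 kg.
Tool frame: the origin (TCP) lies at the very end of the fingers, on their centre line; the grasp point (between the pads) lies 19 mm behind it; z points along the fingers, y is the line along which they close (so a half turn about z gives the same grasp; the last joint's range is limited). The gripper opens to 94 mm and grips with 3 to 60 N. Pads are 16 mm wide; open, the fingers measure 119 mm over their backs; the gripper's body (75 mm by 177 mm) begins 78 mm behind the grasp point.
Start: joints at [62.561, 4.996, 78.535, -0, 96.463, -5.907], TCP at [0.202, 0.512, 0.206] pointing down, gripper open.
Joint ranges: [-177.83, 177.83], [-43.37, 116.18], [15.69, 146.23], [-61.86, 241.86], [9.47, 152.12], [-147.06, 147.06]. Speed limits (degrees/s): [159.86, 159.86, 180, 180, 180, 180].

INTERFACE

Orientations are given as [roll, pitch, yaw] about the fixed x, y, z axes, in that order (R = Rz(yaw) Ry(pitch) Rx(roll)).
In Python, from bench import status, get_image, job gives the robot as it stands.
- The arm moves only by the shell command python3 -m crank 'ROWS' [FORCE]. ROWS is JSON, a list that holds one entry, the list of rows, each a list of 7 numbers: the shift along the tool's x, y, z scaled (see below), then the turn, a rotation vector about the tool's x, y, z scaled (see below), then the gripper's target within -1 to 1 (shut at 1, half-way at 0, fully open at -1). In form: [[[dx, dy, dz, wx, wy, wz, hand], ...]]. A call has exactly 8 rows; each row is the pose to reach, as a shift and turn from the pose commanded when the call began, along the tool's axes at that moment, turning the shorter way round; what a row does not reach only later rows make up. The controller multiplies each number of a shift by 20 cm and each number of a turn by 360 degrees. A row lasts 1/12 s, in which the tool goes at most 41.7 mm and 7.16 degrees, less where a joint would pass 70% of its speed; a pose out of reach is approached as far as the arm can. A call with a number of a shift or a turn outside -1 to 1 is refused whole. A call with a gripper value outside its range is refused whole. The fingers move at their own pace and stop on an object; FORCE is the grip in N (left out, the last holds). Time passes only in rows, so rows that repeat a pose let the fingers close, or fill a call up. It gives the time, the measured TCP pose, the force, the opening and the grip force at its end, in the units of the state.
- status.get_state(): the state, without advancing time (a new reading comes with each control period).
- get_image(name): name is "side" or "top" or "wrist"; returns a dict with "img" (400x640x3 uint8, red, green, blue), "intrinsics" (3x3 intrinsics, pixels), "T" (4x4, takes a point from camera to world coordinates). Camera axes: x right, y down, z forward; pixel columns grow to the right and rows downward; lengths in m; the calibration is good to about 2 mm. A picture is of the moment at which its call begins. There is no depth.
- job.job_done(): hands the job in; it is judged then, once.
The state is a dict: "t": time; "qpos": joint angles; "qd": joint speeds; "joint_torque": joint torques, N m; "position": TCP position; "orientation": TCP orientation; "wrist_force": force on the tool from outside, world axes, zero at the start; "ft_torque": the same for the moment, N m; "width": finger opening in m; "finger_force": force on a finger pad.
Only numpy, scipy, OpenCV 4.12 (cv2) and the standard library are available. Lean on these libraries where they do the work, as an engineer would, in place of code of your own. Each camera call takes 0.05 s, during which the arm holds its last target. There are 200 camera calls.

## Working session

There is one attempt and no reset: what is moved stays moved. The work goes in short steps, Python scripts to look and compute and a shell command to move; the robot and the scene stay as the last step left them, time stands still between calls to the robot, and variables do not carry over. Pictures are saved under pics/ and viewed, at most 10 in all, crops included, and the job is handed in when it is done.

```bash
mkdir -p pics; python3 - <<'E'
from bench import status,get_image
import cv2,numpy as np
for n in ["top","side"]:
    d=get_image(n); cv2.imwrite(f"pics/{n}0.png",d["img"][:,:,::-1]); print(n,d["intrinsics"],d["T"])
s=status.get_state(); print(s)
E
```

```text
top [[463.53997054   0.         317.37045501]
 [  0.         463.53997054 198.18774932]
 [  0.           0.           1.        ]] [[-2.75212942e-02 -9.89253345e-01  1.43598042e-01  3.33685008e-01]
 [-9.99610554e-01  2.78990998e-02  6.17707912e-04  1.48848605e-02]
 [-4.61732572e-03 -1.43525118e-01 -9.89635903e-01  1.57959082e+00]
 [ 0.00000000e+00  0.00000000e+00  0.00000000e+00  1.00000000e+00]]
side [[444.89868202   0.         316.71109323]
 [  0.         444.89868202 190.97191367]
 [  0.           0.           1.        ]] [[ 0.908395    0.32580226 -0.26205229  0.93946584]
 [ 0.41786795 -0.68596822  0.59567942 -0.93851302]
 [ 0.01431416 -0.65061547 -0.75927243  1.28521848]
 [ 0.          0.          0.          1.        ]]
{'t': 0.1, 'qpos': array([ 6.25611399e+01,  5.03310456e+00,  7.86124685e+01, -6.40337472e-04,
        9.64637569e+01, -5.90949589e+00]), 'qd': array([-0.11598584, -0.05404903, -0.20679365, -0.07867799, -0.03331611,
       -0.02040461]), 'joint_torque': array([ 2.29059799e-03, -3.41254663e+01, -3.03301907e+01,  7.20133027e-02,
        3.05492431e-02, -1.05293341e-04]), 'position': array([0.20164367, 0.51118607, 0.20447014]), 'orientation': array([-1.79891185e+02, -1.06233064e-02,  1.58470554e+02]), 'wrist_force': array([ 0.21334187,  0.09394613, -0.53587796]), 'ft_torque': array([-0.01590744, -0.01923419, -0.0370283 ]), 'finger_force': 0.0, 'width': 0.0940185978522387}
```

View pics/top0.png

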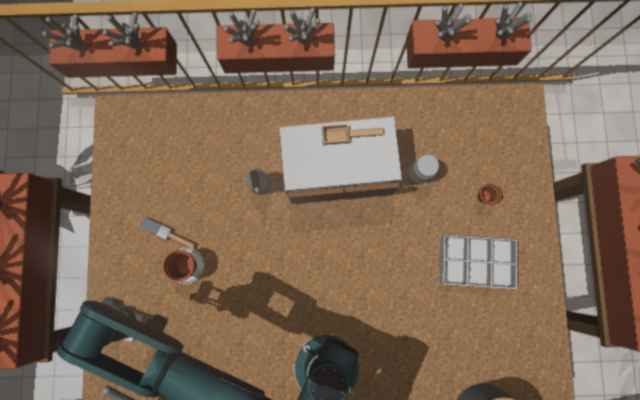

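View pics/side0.png

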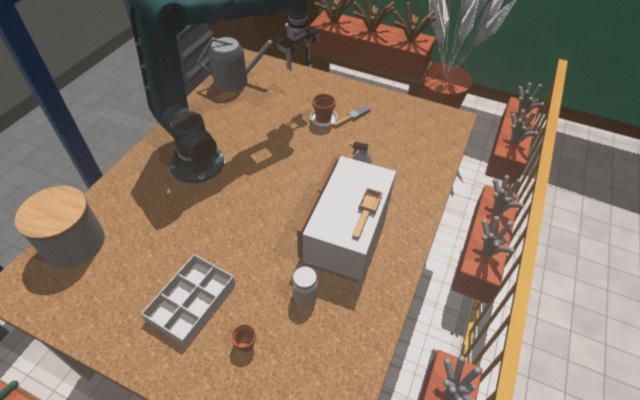

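The jar (glass, silver cap) is at top-view (426,168) and side-view (304,287), on the cupboard's right (-y). The mister with its black head is at top-view (258,181), so I need to open the right door. The cupboard's top runs through (281,127), (394,119), (400,182) and (285,191), turned slightly.

```bash
cat > h.py <<'E'
import numpy as np,cv2
from bench import get_image,status
def ray(d,uv,z):
    K,T=d["intrinsics"],d["T"]; r=T[:3,:3]@np.linalg.inv(K)@np.array([*uv,1.]); return T[:3,3]+r*(z-T[2,3])/r[2]
def proj(d,p):
    T=d["T"]; c=d["intrinsics"]@(T[:3,:3].T@(np.asarray(p)-T[:3,3])); return c[:2]/c[2]
E
python3 - <<'E'
from h import *
res={}
for n,seed in [("top",(340,165)),("side",(340,220))]:
    d=get_image(n); im=d["img"]; hsv=cv2.cvtColor(im,cv2.COLOR_RGB2HSV)
    m=((hsv[...,1]<40)&(hsv[...,2]>150)).astype(np.uint8)
    if n=="top": m[:, 405:]=0
    m=cv2.morphologyEx(m,cv2.MORPH_OPEN,np.ones((3,3)))
    _,l,st,_=cv2.connectedComponentsWithStats(m); k=l[seed[1],seed[0]]
    c=max(cv2.findContours((l==k).astype(np.uint8),0,2)[0],key=cv2.contourArea)
    print(n,st[k])
    if n=="top":
        b=cv2.boxPoints(cv2.minAreaRect(np.array([ray(d,p[0],.18)[:2] for p in c],np.float32)))
        print(b, np.linalg.norm(np.diff(b,axis=0),axis=1)); e=b
        ctr=b.mean(0); s=[b[i]-b[i-1] for i in range(4)]
        v=max(s,key=lambda a:np.linalg.norm(a)*(a[1]>0)); yaw=np.arctan2(-v[0],v[1])
        R=np.array([[np.cos(yaw),-np.sin(yaw)],[np.sin(yaw),np.cos(yaw)]])
        print("ctr",ctr,"yaw",np.degrees(yaw))
    else:
        print(cv2.approxPolyDP(c,6,True)[:,0].tolist())
        for x in(-.1,.1):
            for y in(-.18,.18): print(x,y,proj(d,[*(ctr+R@[x,y]),.18]))
for nm,p in dict(hinge=[-.115,-.173],press=[-.123,-.043],edge=[-.115,-.003],square_end=[-.285,-.173]).items(): print(nm,ctr+R@p)
d=get_image("top"); print("jar",ray(d,(426,166),.12),"mister",ray(d,(258,181),.15)); print("tray",[ray(d,p,.05) for p in [(445,236),(518,238)]])
E
```

```text
top [ 280  117  121   73 6437]
[[ 0.56504333  0.1152124 ]
 [ 0.58905554 -0.24268101]
 [ 0.7889705  -0.22926809]
 [ 0.76495826  0.12862532]] [0.358698   0.20036438 0.358698  ]
ctr [ 0.6770069  -0.05702785] yaw 3.8384035
side [ 303  157   93   97 4790]
[[340, 157], [303, 234], [366, 253], [395, 171]]
-0.1 -0.18 [302.34678824 233.34338772]
-0.1 0.18 [340.80639576 155.1182941 ]
0.1 -0.18 [365.77290941 253.88315608]
0.1 0.18 [396.16744777 170.40414386]
hinge [ 0.57384595 -0.23733819]
press [ 0.55716134 -0.10816534]
edge [ 0.56246569 -0.06771953]
square_end [ 0.40422729 -0.24871845]
jar [ 0.64002553 -0.33570809  0.12      ] mister [0.60079714 0.20033921 0.15      ]
tray [array([ 0.41808778, -0.40059119,  0.05      ]), array([ 0.40486834, -0.63969234,  0.05      ])]
```

Both views agree with the sizes given: the top measures 359×200 mm, and the side-view corners match within 2 px. Next is a helper that turns cupboard-frame goals into tool shifts.

```bash
cat >> h.py <<'E'
from scipy.spatial.transform import Rotation as Ro
C=np.array([.677,-.057]); Y=np.radians(3.84)
RC=np.array([[np.cos(Y),-np.sin(Y)],[np.sin(Y),np.cos(Y)]])
def w(x,y,z): return np.array([*(C+RC@[x,y]),z])
def door(th,r,off): # right door: point at r from hinge, off>0 to inner side
    return np.array([-.115-r*np.sin(th)+off*np.cos(th), -.173+r*np.cos(th)+off*np.sin(th)])
def units(x,y,z):
    s=status.get_state(); R=Ro.from_euler('xyz',s["orientation"],degrees=True)
    g=Ro.from_euler('xyz',[180,0,183.84],degrees=True)
    print("t",s["t"],"shift",np.round(R.inv().apply(w(x,y,z)-s["position"])/.2,3),"turn",np.round((R.inv()*g).as_rotvec(degrees=True)/360,4),"tcp_c",np.round(RC.T@(s["position"][:2]-C),4),s["position"][2].round(4),"F",np.round(s["wrist_force"],2))
E
python3 -c "
from h import *
units(-.18,-.043,.22)"
```

```text
t 0.25 shift [-2.532 -2.352 -0.073] turn [-0.0002 -0.0001 -0.0705] tcp_c [-0.4361  0.599 ] 0.2049 F [-0.63 -0.7   0.34]
```

```bash
python3 -m crank '[[[-0.1,-0.1,-0.1,0,0,-0.018,1],[-0.25,-0.23,-0.1,0,0,-0.036,1],[-0.4,-0.37,-0.1,0,0,-0.054,1],[-0.55,-0.51,-0.1,0,0,-0.0705,1],[-0.7,-0.65,-0.1,0,0,-0.0705,1],[-0.85,-0.79,-0.1,0,0,-0.0705,1],[-0.95,-0.88,-0.1,0,0,-0.0705,1],[-1,-0.93,-0.1,0,0,-0.0705,1]]]' 20
python3 -c "
from h import *
units(-.18,-.043,.22)"
```

```text
t: 0.92
position: [0.3207, 0.2625, 0.2256]
orientation: [-180.0, 0.1, -176.4]
wrist_force: [0.5, 0.7, 0.1]
width: 0.0439
finger_force: 0.0
t 0.9167 shift [-0.777 -1.925  0.03 ] turn [-0.0001  0.0002 -0.0005] tcp_c [-0.3341  0.3426] 0.2256 F [0.5  0.7  0.05]
```

```bash
python3 -m crank '[[[-0.03,-0.12,0,0,0,0,1],[-0.06,-0.25,0,0,0,0,1],[-0.1,-0.4,0,0,0,0,1],[-0.14,-0.55,0,0,0,0,1],[-0.18,-0.7,0,0,0,0,1],[-0.22,-0.85,0,0,0,0,1],[-0.24,-0.95,0,0,0,0,1],[-0.25,-1,0,0,0,0,1]]]' && python3 -m crank '[[[-0.03,-0.12,0,0,0,0,1],[-0.1,-0.25,0,0,0,0,1],[-0.17,-0.4,0,0,0,0,1],[-0.24,-0.55,0,0,0,0,1],[-0.3,-0.7,0,0,0,0,1],[-0.35,-0.83,0,0,0,0,1],[-0.38,-0.92,0,0,0,0,1],[-0.38,-0.92,0,0,0,0,1]]]' && python3 -c "
from h import *
units(-.165,-.043,.135)
for n in ['wrist','side']:
    d=get_image(n); cv2.imwrite(f'pics/{n}1.png',d['img'][:,:,::-1])
d=get_image('side'); print(proj(d,w(*door(0,.13,-.008),.143)))"
```

```text
t: 1.58
position: [0.3833, 0.0667, 0.2253]
orientation: [-180.0, 0.0, -176.3]
wrist_force: [-0.4, 0.4, -0.2]
width: 0.0006
finger_force: 0.0
t: 2.25
position: [0.4718, -0.1125, 0.2245]
orientation: [-180.0, -0.1, -176.4]
wrist_force: [-0.1, 0.5, -0.2]
width: 0.0005
finger_force: 0.0
t 2.25 shift [-0.218 -0.006  0.447] turn [-0.0001 -0.0002 -0.0006] tcp_c [-0.2085 -0.0416] 0.2245 F [-0.06  0.51 -0.16]
[311.6438827  205.87574076]
```

View pics/wrist1.png

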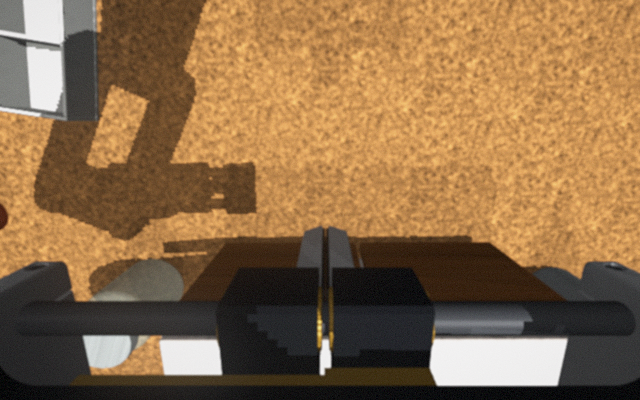

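The wrist view shows the closed fingertips near (325,235), left of the door gap at (362,245) and on the jar's side (jar at (150,310)), so they are in front of the right door. I'll descend and come close.

```bash
python3 -m crank '[[[-0.03,0,0.1,0,0,0,1],[-0.08,0,0.2,0,0,0,1],[-0.12,0,0.3,0,0,0,1],[-0.16,-0.005,0.4,0,0,0,1],[-0.2,-0.005,0.445,0,0,0,1],[-0.26,-0.005,0.445,0,0,0,1],[-0.31,-0.005,0.445,0,0,0,1],[-0.31,-0.005,0.445,0,0,0,1]]]' && python3 -c "
from h import *
units(-.131,-.043,.135)"
```

```text
t: 3.07
position: [0.5347, -0.1054, 0.1372]
orientation: [-180.0, 0.1, -176.1]
wrist_force: [0.3, -0.7, 0.3]
width: 0.0002
finger_force: 0.0
t 3.0667 shift [-0.071 -0.021  0.011] turn [-0.      0.0003  0.0003] tcp_c [-0.1452 -0.0388] 0.1372 F [ 0.34 -0.7   0.34]
```

```bash
python3 -m crank '[[[-0.01,-0.02,0,0,0,0,1],[-0.02,-0.02,0,0,0,0,1],[-0.03,-0.02,0,0,0,0,1],[-0.04,-0.02,0,0,0,0,1],[-0.05,-0.02,0,0,0,0,1],[-0.06,-0.02,0,0,0,0,1],[-0.065,-0.02,0,0,0,0,1],[-0.065,-0.02,0,0,0,0,1]]]' && python3 -c "
from h import *
units(-.131,-.043,.135)"
```

```text
t: 3.73
position: [0.5456, -0.1095, 0.1366]
orientation: [180.0, -0.1, -176.2]
wrist_force: [-5.0, 0.4, 3.1]
width: 0.0002
finger_force: 1.9
t 3.7333 shift [-0.018  0.003  0.008] turn [ 0.     -0.0003 -0.    ] tcp_c [-0.1346 -0.0436] 0.1366 F [-4.97  0.36  3.08]
```

```bash
python3 -m crank '[[[-0.004,0,0,0,0,0,1],[-0.008,0,0,0,0,0,1],[-0.011,0,0,0,0,0,1],[-0.011,0,0,0,0,0,1],[-0.011,0,0,0,0,0,1],[-0.011,0,0,0,0,0,1],[-0.011,0,0,0,0,0,1],[-0.011,0,0,0,0,0,1]]]' && python3 -c "
from h import *
units(-.131,-.043,.135)"
```

```text
t: 4.4
position: [0.5486, -0.1092, 0.1364]
orientation: [180.0, 0.0, -176.1]
wrist_force: [-1.9, 1.0, 1.5]
width: 0.0008
finger_force: 1.1
t 4.4 shift [-0.003  0.002  0.007] turn [0. 0. 0.] tcp_c [-0.1316 -0.0435] 0.1364 F [-1.88  0.97  1.54]
```

The force fell from 5 to 2 N as the door went further in, so the catch has probably let go. I'll back off clear of the door's swing and raise the tool.

```bash
python3 -m crank '[[[0.15,0,0,0,0,0,1],[0.35,0,0,0,0,0,1],[0.5,0,0,0,0,0,1],[0.6,0,0,0,0,0,1],[0.6,0,-0.15,0,0,0,1],[0.6,0,-0.3,0,0,0,1],[0.6,0,-0.42,0,0,0,1],[0.6,0,-0.42,0,0,0,1]]]' && python3 -m crank '[[[0,0.2,0,0,0,0,1],[0,0.4,0,0,0,0,1],[0,0.6,0,0,0,0,1],[0,0.6,0,0,0,0,1],[0,0.6,0,0,0,0,1],[0,0.6,0,0,0,0,1],[0,0.6,0,0,0,0,1],[0,0.6,0,0,0,0,1]]]' && python3 -c "
from h import *
units(-.128,-.043,.22)
d=get_image('top'); im=d['img'][110:230,260:440,::-1]; cv2.imwrite('pics/t2.png',cv2.resize(im,None,fx=4,fy=4))
for th in (0,.2,.4,.6): print(th,(proj(d,w(*door(th,.17,0),.178))-[260,110])*4)
print((proj(d,w(*door(0,0,0),.178))-[260,110])*4)"
```

```text
t: 5.07
position: [0.4317, -0.1185, 0.2264]
orientation: [-179.7, 0.7, -176.2]
wrist_force: [0.4, -0.3, 1.0]
width: 0.0007
finger_force: 0.0
t: 5.73
position: [0.4209, 0.0011, 0.2201]
orientation: [-180.0, -0.0, -176.3]
wrist_force: [-0.5, 0.0, -0.1]
width: 0.0001
finger_force: 0.0
t 5.7333 shift [-0.619 -0.589  0.001] turn [-0.     -0.     -0.0004] tcp_c [-0.2516  0.0751] 0.2201 F [-0.46  0.05 -0.1 ]
0 [337.50735877 316.89709657]
0.2 [346.47264754 359.95500815]
0.4 [364.0018723  400.73233264]
0.6 [389.46231301 437.5442456 ]
[558.15732213 296.07100004]
```

View pics/t2.png

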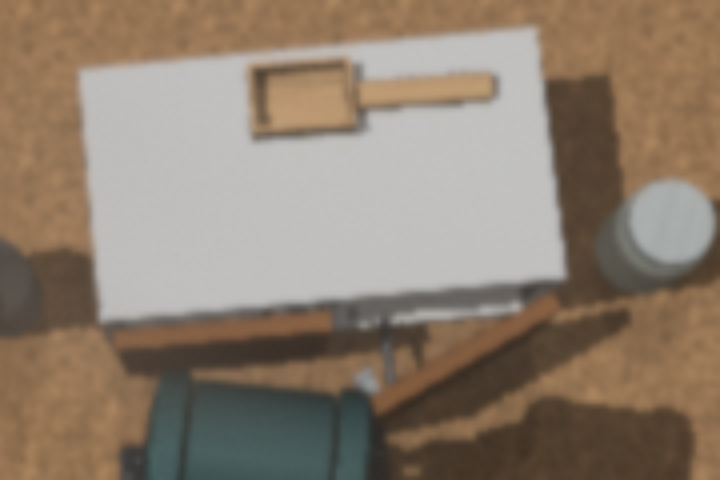

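The right door stands ajar at about 0.4 rad, with its free edge at crop (372,410) and its hinge at (556,298). The left door is still closed, and the gap behind the right door is clear above the low plunger. I'll go over the gap and down behind the door.

```bash
python3 -m crank '[[[-0.1,-0.1,0,0,0,0,1],[-0.2,-0.2,0,0,0,0,1],[-0.3,-0.3,0,0,0,0,1],[-0.4,-0.4,0,0,0,0,1],[-0.5,-0.5,0,0,0,0,1],[-0.57,-0.58,0,0,0,0,1],[-0.57,-0.58,0,0,0,0,1],[-0.57,-0.58,0,0,0,0,1]]]' && python3 -c "
from h import *
units(*door(.42,.13,.033),.132)"
```

```text
t: 6.45
position: [0.5422, -0.1073, 0.2194]
orientation: [179.9, -0.1, -176.3]
wrist_force: [0.1, 0.2, 0.4]
width: 0.0004
finger_force: 0.0
t 6.45 shift [-0.001  0.001  0.437] turn [ 0.0002 -0.0003 -0.0005] tcp_c [-0.1379 -0.0411] 0.2194 F [0.08 0.2  0.39]
```

```bash
python3 -m crank '[[[0,0,0.07,0,0,0,1],[0,0,0.14,0,0,0,1],[0,0,0.21,0,0,0,1],[0,0,0.28,0,0,0,1],[0,0,0.35,0,0,0,1],[0,0,0.42,0,0,0,1],[0,0,0.435,0,0,0,1],[0,0,0.435,0,0,0,1]]]' && python3 -c "
from h import *
for th in (.45,.6,.75,.9,1.05,1.2,1.35,1.5,1.55): print(th); units(*door(th,.13,.019),.132)" | sed 's/turn.*tcp_c/tcp/'
```

```text
t: 7.12
position: [0.5409, -0.1051, 0.1325]
orientation: [179.9, -0.1, -176.1]
wrist_force: [0.6, 0.1, -0.2]
width: 0.0008
finger_force: 0.0
0.45
t 7.1167 shift [ 0.077 -0.044  0.003] tcp [-0.1391 -0.0389] 0.1325 F [ 0.62  0.07 -0.15]
0.6
t 7.1167 shift [ 0.168 -0.081  0.003] tcp [-0.1391 -0.0389] 0.1325 F [ 0.62  0.07 -0.15]
0.75
t 7.1167 shift [ 0.253 -0.13   0.003] tcp [-0.1391 -0.0389] 0.1325 F [ 0.62  0.07 -0.15]
0.9
t 7.1167 shift [ 0.33  -0.192  0.003] tcp [-0.1391 -0.0389] 0.1325 F [ 0.62  0.07 -0.15]
1.05
t 7.1167 shift [ 0.396 -0.265  0.003] tcp [-0.1391 -0.0389] 0.1325 F [ 0.62  0.07 -0.15]
1.2
t 7.1167 shift [ 0.451 -0.347  0.003] tcp [-0.1391 -0.0389] 0.1325 F [ 0.62  0.07 -0.15]
1.35
t 7.1167 shift [ 0.493 -0.436  0.003] tcp [-0.1391 -0.0389] 0.1325 F [ 0.62  0.07 -0.15]
1.5
t 7.1167 shift [ 0.521 -0.53   0.003] tcp [-0.1391 -0.0389] 0.1325 F [ 0.62  0.07 -0.15]
1.55
t 7.1167 shift [ 0.528 -0.562  0.003] tcp [-0.1391 -0.0389] 0.1325 F [ 0.62  0.07 -0.15]
```

```bash
python3 -m crank '[[[0.04,-0.022,0,0,0,0,1],[0.077,-0.044,0,0,0,0,1],[0.12,-0.06,0,0,0,0,1],[0.168,-0.081,0,0,0,0,1],[0.21,-0.105,0,0,0,0,1],[0.253,-0.13,0,0,0,0,1],[0.29,-0.16,0,0,0,0,1],[0.33,-0.192,0,0,0,0,1]]]' && python3 -c "
from h import *
for th in (.95,1.05,1.15,1.25,1.35,1.45,1.5,1.55): print(th); units(*door(th,.13,.019),.132)" | sed 's/turn.*tcp_c/tcp/'
```

```text
t: 7.78
position: [0.4782, -0.149, 0.1337]
orientation: [180.0, 0.0, -176.2]
wrist_force: [1.6, 0.2, 0.0]
width: 0.0006
finger_force: 0.7
0.95
t 7.7833 shift [ 0.026 -0.017  0.009] tcp [-0.2045 -0.0785] 0.1337 F [1.6  0.24 0.01]
1.05
t 7.7833 shift [ 0.069 -0.067  0.008] tcp [-0.2045 -0.0785] 0.1337 F [1.6  0.24 0.01]
1.15
t 7.7833 shift [ 0.107 -0.12   0.008] tcp [-0.2045 -0.0785] 0.1337 F [1.6  0.24 0.01]
1.25
t 7.7833 shift [ 0.14  -0.177  0.008] tcp [-0.2045 -0.0785] 0.1337 F [1.6  0.24 0.01]
1.35
t 7.7833 shift [ 0.166 -0.237  0.008] tcp [-0.2045 -0.0785] 0.1337 F [1.6  0.24 0.01]
1.45
t 7.7833 shift [ 0.186 -0.3    0.008] tcp [-0.2045 -0.0785] 0.1337 F [1.6  0.24 0.01]
1.5
t 7.7833 shift [ 0.194 -0.332  0.008] tcp [-0.2045 -0.0785] 0.1337 F [1.6  0.24 0.01]
1.55
t 7.7833 shift [ 0.201 -0.364  0.008] tcp [-0.2045 -0.0785] 0.1337 F [1.6  0.24 0.01]
```

```bash
python3 -m crank '[[[0.026,-0.017,0,0,0,0,1],[0.069,-0.067,0,0,0,0,1],[0.107,-0.12,0,0,0,0,1],[0.14,-0.177,0,0,0,0,1],[0.166,-0.237,0,0,0,0,1],[0.186,-0.29,0,0,0,0,1],[0.19,-0.325,0,0,0,0,1],[0.19,-0.325,0,0,0,0,1]]]' && python3 -c "
from h import *
units(*door(1.57,.13,.019),.132)
d=get_image('top'); im=d['img'][110:260,280:480,::-1]; cv2.imwrite('pics/t3.png',cv2.resize(im,None,fx=4,fy=4))
for th in (1.3,1.4,1.5,1.57,1.65): print(th,(proj(d,w(*door(th,.17,0),.178))-[280,110])*4)
print((proj(d,w(*door(0,0,0),.178))-[280,110])*4)"
```

```text
t: 8.45
position: [0.4447, -0.2173, 0.1331]
orientation: [-180.0, -0.1, -176.3]
wrist_force: [-0.3, -0.5, -0.6]
width: 0.0006
finger_force: 0.0
t 8.45 shift [ 0.012 -0.048  0.006] turn [-0.     -0.0002 -0.0003] tcp_c [-0.2425 -0.1444] 0.1331 F [-0.31 -0.46 -0.55]
1.3 [444.22756856 514.8843773 ]
1.4 [466.68059738 517.72433945]
1.5 [489.25875206 518.3119838 ]
1.57 [505.01079483 517.3785295 ]
1.65 [522.8416658 514.9621656]
[478.15732213 296.07100004]
```

View pics/t3.png

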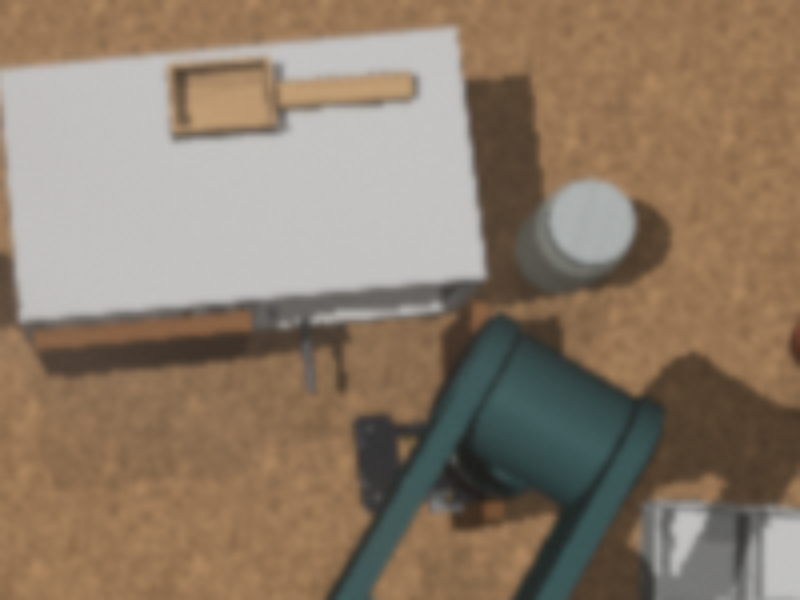

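The arm hides most of the door. Its outer end shows near crop (478,515), about 1.45 rad, so it needs a little more. I'll push slowly, back off to +y, rise and look.

```bash
python3 -m crank '[[[0,-0.008,0,0,0,0,1],[0.005,-0.016,0,0,0,0,1],[0.008,-0.024,0,0,0,0,1],[0.01,-0.032,0,0,0,0,1],[0.01,-0.04,0,0,0,0,1],[0.01,-0.045,0,0,0,0,1],[0.01,-0.048,0,0,0,0,1],[0.01,-0.048,0,0,0,0,1]]]' && python3 -m crank '[[[0,0.1,0,0,0,0,1],[0.05,0.25,0,0,0,0,1],[0.15,0.4,-0.1,0,0,0,1],[0.25,0.6,-0.3,0,0,0,1],[0.3,0.8,-0.45,0,0,0,1],[0.35,1,-0.45,0,0,0,1],[0.35,1,-0.45,0,0,0,1],[0.35,1,-0.45,0,0,0,1]]]' && python3 -m crank '[[[0.05,0.1,0,0,0,0,1],[0.1,0.25,0,0,0,0,1],[0.2,0.4,0,0,0,0,1],[0.3,0.6,0,0,0,0,1],[0.35,0.8,0,0,0,0,1],[0.4,0.95,0,0,0,0,1],[0.4,0.95,0,0,0,0,1],[0.4,0.95,0,0,0,0,1]]]' && python3 -c "
from h import *
units(*door(1.57,.13,.019),.132)
d=get_image('top'); im=d['img'][110:260,280:480,::-1]; cv2.imwrite('pics/t4.png',cv2.resize(im,None,fx=4,fy=4))"
```

```text
t: 9.17
position: [0.444, -0.2257, 0.1334]
orientation: [-180.0, -0.0, -176.2]
wrist_force: [0.2, 0.4, -0.1]
width: 0.0008
finger_force: 0.0
t: 9.83
position: [0.3607, -0.028, 0.2263]
orientation: [-180.0, 0.3, -175.9]
wrist_force: [0.4, 1.0, -0.3]
width: 0.0006
finger_force: 0.0
t: 10.5
position: [0.2679, 0.1544, 0.2231]
orientation: [-180.0, 0.0, -175.8]
wrist_force: [-0.3, 0.3, -0.1]
width: 0.0002
finger_force: 0.0
t 10.5 shift [-0.734 -1.965  0.457] turn [-0.0001  0.      0.0009] tcp_c [-0.394   0.2383] 0.2231 F [-0.27  0.33 -0.12]
```

View pics/t4.png

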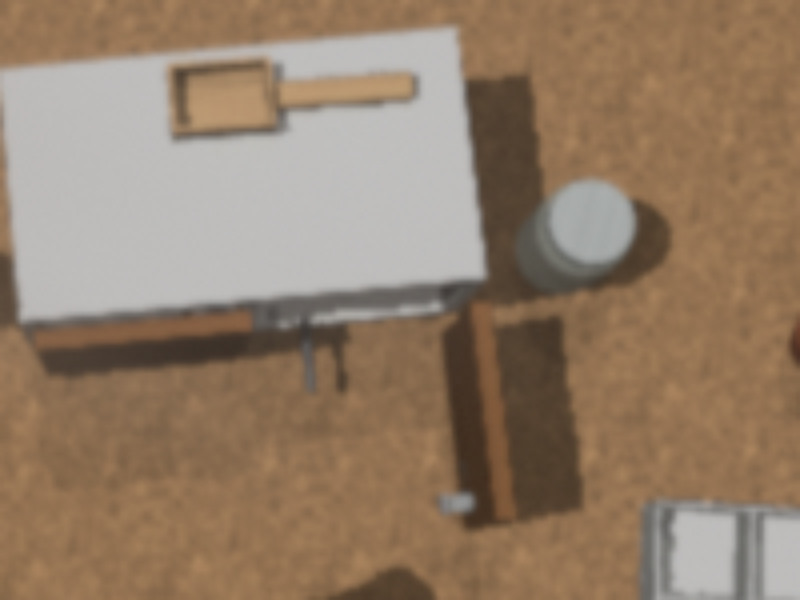

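The door's top edge runs from the hinge at crop (482,300) to (505,518). I predicted (505,517) for 1.57 rad, so it stands square. The left door is still closed, the jar and scoop haven't moved, and the arm is clear.

```bash
python3 -c "
from bench import job
print(job.job_done())"
```

```text
the job is handed in; nothing more can be done
None
```

I pressed the right door, the one beside the jar, until its catch let go, then pushed it open to about 1.57 rad (square); the left door is still closed, the jar and scoop haven't moved in the last picture, and the job was handed in at about 10.5 s.

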